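Show a microscope objective to the inspection camera

ROBOT

A 6-joint arm with a two-finger parallel gripper is mounted at the origin on the work surface. World frame = base frame: x ahead of the robot, y to its left, z up, the work surface at z = 0. Lengths are in m, angles in rad, forces in N, time in s.
With the tool pointing down it reaches from about 0.325 to 0.775 m from the base axis. Payload 9.3 kg.
Tool frame: the origin (TCP) lies midway between the tips of the shut fingers; the grasp point (between the pads) lies 19 mm behind it; x points along the fingers, y is the direction in which the jaws open and shut, and the axes are right-handed (so a half turn about x gives the same grasp; the last joint's range is limited). The gripper opens to 85 mm and grips with 20 to 120 N. Pads are 22 mm wide; open, the fingers measure 114 mm over their backs; the gripper's body (76 mm by 85 mm) begins 54 mm behind the grasp point. The pads swing forward as they close: fully open they stand 13 mm farther back than shut.
Start: joints at [1.096, 0.259, 0.021, 1.334, 0, 1.418], TCP at [0.174, 0.522, 0.231] pointing down, gripper open.
Joint ranges: [-3.04, 3.04], [-0.91, 1.82], [-1.04, 1.36], [-1.92, 1.95], [-1.52, 1.45], [-3.14, 3.14]. Speed limits (rad/s): [2.22, 2.22, 2.79, 3.14, 3.14, 3.14].

INTERFACE

Orientations are given as a unit quaternion [x, y, z, w].
In Python, from station import telemetry, optics, manip gives the robot as it stands. The module is installed in compiled form; this text tells all that it offers.
- The arm moves only by the shell command python3 -m pendant 'ROWS' [FORCE]. ROWS is JSON, a list of rows, each a list of 3 entries, a list of its own where there are three numbers: the opening, from -1 (shut) to 1 (fully open), then the shift along the tool's x, y, z in mm, then the turn, a rotation vector about the tool's x, y, z in rad. A call has exactly 10 rows; each row is the pose to reach, as a shift and turn from the pose commanded when the call began, along the tool's axes at that moment; what a row does not reach only later rows make up. A row lasts 1/8 s, in which the tool goes at most 62.5 mm and 10.7 degrees, less where a joint would pass 70% of its speed; a pose out of reach is approached as far as the arm can. A call with a gripper value outside its range is refused whole. The fingers move at their own pace and stop on an object; FORCE is the grip in N (left out, the last holds). Time passes only in rows, so rows that repeat a pose let the fingers close, or fill a call up. It gives the time, the measured TCP pose, the force and the opening at its end, in the units of the state.
- telemetry.get_state(): the state, without advancing time (a new reading comes with each control period).
- optics.get_image(name): name is "scene" or "top"; returns a dict with "color" (400x640x3 uint8, blue, green, red), "range_z" (400x640 float32, m along the optical axis (not along the pixel's ray), 0 where there is no reading), "camera_matrix" (3x3 intrinsics, pixels), "k1" (the pictures are not rectified: a ray, as slopes to the right and down, at radius r is drawn at 1 + k1 r^2 times it, then the intrinsics apply), "camera_from_world" (4x4, takes a point from world to camera coordinates). Camera axes: x right, y up, looking along -z (the intrinsics and any distortion apply to the point x, -y, -z); pixel columns grow to the right and rows downward; lengths in m; the calibration is good to about 2 mm. A picture is of the moment at which its call begins.
- manip.finish_job(): hands the job in, once; it reports no verdict.
The state is a dict: "time": time; "qpos": joint angles; "qvel": joint speeds; "effort": joint torques, N m; "tool_pos": TCP position; "ee_rot": TCP orientation; "ft_force": force on the tool from outside, world axes, zero at the start; "ft_torque": the same for the moment, N m; "finger_gap": finger opening in m.
Only numpy, scipy, OpenCV 4.12 (cv2) and the standard library are available. Lean on these libraries where they do the work, as an engineer would, in place of code of your own. Each camera call takes 0.05 s, during which the arm holds its last target. There are 200 camera calls.

TASK

Start the recording of the inspection camera by pressing the hinged pedal all the way down to its stop and letting it up again. Then lift the longest of the three microscope objectives out of its cradle and hold it in the air in front of the inspection camera, which looks slantwise down: the barrel in line with the camera's line of sight, the front lens facing the camera, centred on it and 10 cm from the camera's lens. Finish while still holding it there, keeping it still, and leave the other objectives, the dish and the bottle undisturbed.

Things in the scene. Friction and masses are not known exactly. Their poses are not given: they have to be found in the camera images.
- pedal (a joint): angle of the pedal's steel plate: 0 rad at rest (free end raised), 0.2 rad fully down on its stop; a spring lifts it again. At the pad point it takes about 3 N to start and 9 N to reach the stop
- pedal_pad (a point): the point to press on the pedal: on the top face of its ribbed steel plate (95 x 74 mm), on the plate's centreline, 15 mm in from its raised free end and 80 mm from the hinge; about 49 mm above the table at rest and 33 mm with the pedal fully down. The plate stands on a low grey housing (135 x 90 mm); axes at rest: x points level from the free end to the hinge, y across the plate, z up; the raised plate slopes down towards the hinge by 0.2 rad
- rack: aluminium base plate 110 x 280 x 12 mm with three V-cradles in a row along its y axis, 90 mm apart (at y = -90, 0 and 90 mm); origin at the middle of its underside, z up. In each cradle a microscope objective lies level along the rack's x axis, its front towards the rack's +x and its axis 45 mm above the table. Each cradle is a pair of grey V-supports 5 mm thick, 38 mm apart (33 mm clear between them), with free space at the barrel's middle for the fingers
- long_objective_centre (a point): middle of the longest objective, on its axis: a steel barrel 30 mm in diameter, 96 mm long overall (the others are 74 and 60 mm, otherwise alike); 0.26 kg give or take a quarter. x points along its axis to its front. Front: the last 13 mm narrow to a 15 mm face with the glass front lens; rear: a brass screw thread 20 mm in diameter and 8 mm long. Which cradle it lies in varies
- long_objective_front (a point): centre of the front lens face of the longest objective, 48 mm from its centre; x points out of the lens along the axis
- camera_eye (a point): centre of the glass of the inspection camera's lens. x points out of the camera along its line of sight, which slopes down at 30 degrees; y is level, z completes. The camera is a white box (50 x 44 x 44 mm) with a black round lens 42 mm in diameter, clamped to an upright steel column 18 mm in diameter that stands 100 mm behind the lens (column 412 mm tall); height and direction vary
- middle_objective_centre (a point): centre of the 74 mm objective, in another cradle; to be left alone
- short_objective_centre (a point): centre of the 60 mm objective, in another cradle; to be left alone
- dish: clear round culture dish with lid, 64 mm in diameter, 17 mm tall, on the table; origin at the middle of its underside; to be left alone
- bottle: brown glass bottle, 60 mm in diameter, 110 mm tall, on the table; origin at the middle of its underside; to be left alone
Not all that is in view belongs to the job. Leave any pink or purple look-alike of the part that bears long_objective_centre alone. What is shaped like the part that bears pedal but yellow is not meant.

How it is judged:
On the way, in this order (a step that is already met when the one before it is completed fails the run):
1. the pedal is pressed down to its stop (value of joint pedal above 0.18 rad), for 0.1 s.
2. the pedal is let up and the longest objective is lifted out of its cradle, held by the fingers (value of joint pedal below 0.05 rad and height (world z) of long_objective_centre above 0.1 m and contact force between long_objective and the fingers above 2 N), for 0.2 s.
At the end, for the whole second after the job is handed in: The longest objective is held by the fingers alone, at rest, its front lens 8 to 12 cm from the camera's lens along the line of sight and within 15 mm of it sideways and up or down, its axis within 10 degrees of the line of sight and its front towards the camera; the pedal is up (x of long_objective_front in the frame of camera_eye between 0.08 and 0.12 m and y of long_objective_front in the frame of camera_eye between -0.015 and 0.015 m and z of long_objective_front in the frame of camera_eye between -0.015 and 0.015 m and x of long_objective_centre in the frame of camera_eye above 0.12 m and angle between the x axis of long_objective_front and the x axis of camera_eye, either way round below 0.175 rad and height (world z) of long_objective_centre above 0.13 m and contact force between long_objective and the fingers above 2 N and contact force between long_objective and rack below 0.2 N and linear speed of long_objective below 0.02 m/s and angular speed of long_objective below 0.15 rad/s and value of joint pedal below 0.05 rad); the arm keeps its last pose, push and grip.
It fails at once if another objective is moved by more than 20 mm (distance of any of middle_objective_centre, short_objective_centre from where it was at the start of the episode above 0.02 m).
It fails at once if the dish or the bottle is moved by more than 20 mm (distance of any of dish, bottle from where it was at the start of the episode above 0.02 m).
It also fails if it takes over 61 s, if anything falls off the work surface, if the arm or the gripper's body presses on something with over 40 N, if the wrist force passes 120 N, or if a joint passes its speed limit or range.

## Working session

There is one attempt and no reset: what is moved stays moved. The work goes in short steps, Python scripts to look and compute and a shell command to move; the robot and the scene stay as the last step left them, time stands still between calls to the robot, and variables do not carry over. Pictures are saved under pics/ and viewed, about 8 in all and at most 12, crops included, and the job is handed in when it is done.

```bash
mkdir -p pics; cat > h.py <<'E'
import numpy as np, cv2
from station import telemetry, optics, manip
from scipy.spatial.transform import Rotation as R
def grab(n):
    d=optics.get_image(n); np.savez(f'{n}.npz',**d); return d
def load(n): return dict(np.load(f'{n}.npz'))
def cloud(d):
    K=d['camera_matrix']; k1=float(d['k1']); v,u=np.mgrid[0:400,0:640].astype(float)
    p=cv2.undistortPoints(np.stack([u.ravel(),v.ravel()],1)[:,None],K,np.array([k1,0,0,0.]))[:,0]
    z=d['range_z'].ravel(); P=np.stack([p[:,0]*z,-p[:,1]*z,-z],1)
    T=np.linalg.inv(d['camera_from_world']); W=P@T[:3,:3].T+T[:3,3]; W[z==0]=np.nan
    return W.reshape(400,640,3)
E
python3 - <<'E'
from h import *
for n in('scene','top'):
    d=grab(n); cv2.imwrite(f'pics/{n}0.png',d['color']); T=np.linalg.inv(d['camera_from_world']); print(n,T.round(3).tolist(),d['k1'],d['camera_matrix'].tolist())
print(telemetry.get_state())
E
```

```text
scene [[-0.643, -0.564, 0.518, 1.176], [0.765, -0.481, 0.428, 0.676], [0.008, 0.672, 0.741, 1.177], [0.0, 0.0, 0.0, 1.0]] 0.045208304144561035 [[476.15486658191355, 0.0, 322.5398759443772], [0.0, 476.15486658191355, 194.00677656186548], [0.0, 0.0, 1.0]]
top [[0.007, 0.991, -0.135, 0.332], [-1.0, 0.006, -0.009, 0.085], [-0.008, 0.135, 0.991, 1.379], [0.0, 0.0, 0.0, 1.0]] 0.011331875720524968 [[453.63598564055764, 0.0, 309.29028632058515], [0.0, 453.63598564055764, 203.5484687060851], [0.0, 0.0, 1.0]]
{'time': 0.1, 'qpos': array([ 1.09640528e+00,  2.59094576e-01,  2.08596797e-02,  1.33370676e+00,
       -3.53390703e-05,  1.41817593e+00]), 'qvel': array([-0.00076971, -0.00264113,  0.00178584, -0.00012135,  0.00016556,
       -0.00029777]), 'effort': array([ 6.58008168e-03, -5.56696200e+01,  3.45069265e+01,  1.16888600e-02,
       -6.91445553e-05,  1.12671216e-05]), 'tool_pos': array([0.17384543, 0.5215392 , 0.23075775]), 'ee_rot': array([ 0.11288388,  0.69808798, -0.11366199,  0.69786199]), 'ft_force': array([ 0.54657755,  0.03343624, -0.27966127]), 'ft_torque': array([0.03826394, 0.00436459, 0.03229934]), 'finger_gap': 0.08530626491613168}
```

View pics/scene0.png

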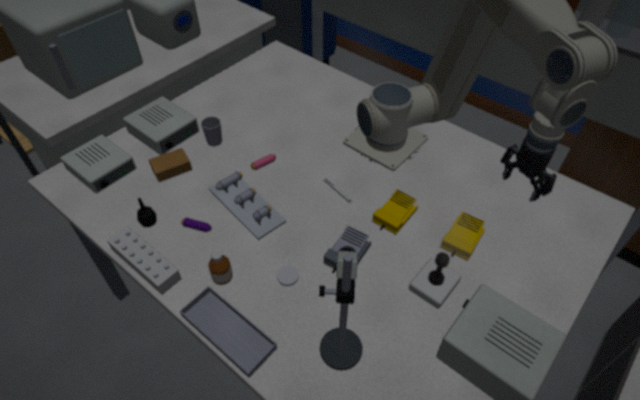

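View pics/top0.png

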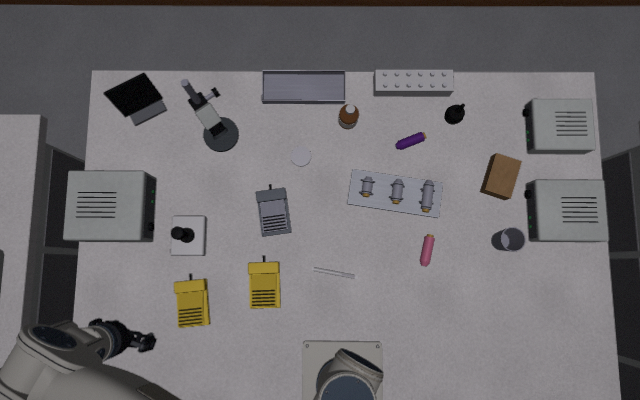

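Candidates. Objectives: rack (367,187), (397,191), (428,196), with the last the longest; pink (427,250) and purple (410,140) are decoys. Pedals: grey (273,210), with yellow decoys at (264,285) and (192,302). Inspection camera: on the column near (205,110) in the top view.

```bash
python3 - <<'E'
from h import *
t=load('top')['color'];s=load('scene')['color']
g=lambda im:cv2.convertScaleAbs(im,alpha=1.5)
a=cv2.resize(t[65:165,160:260],(400,400),interpolation=3); b=cv2.resize(s[235:375,290:390],None,fx=4,fy=4,interpolation=3)[:560]
c=cv2.resize(t[160:240,245:445],(800,320),interpolation=3)
o=np.zeros((560,800,3),np.uint8);o[:400,:400]=a;o[:,400:]=b
cv2.imwrite('pics/cam.png',g(o));cv2.imwrite('pics/rack.png',g(c))
E
```

```text
(no output)
```

View pics/cam.png

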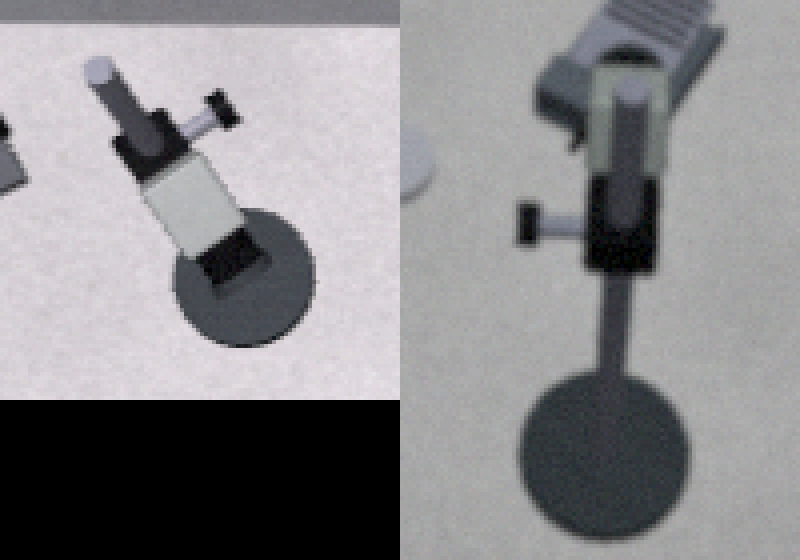

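View pics/rack.png

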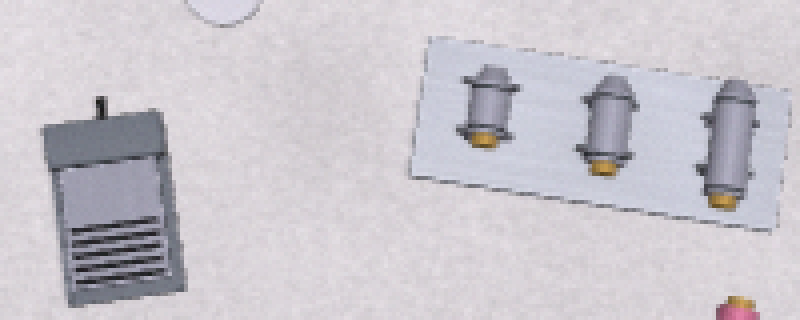

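The crops show the camera: column top at (185,83), white box at (208,116), black lens towards (217,130), facing lower right in the top view. The long objective is the right-hand one, spanning (429,181) to (425,211). The pedal's ribbed free end faces the robot.

```bash
python3 - <<'E'
from h import *
np.set_printoptions(precision=4,suppress=True)
t=load('top');s=load('scene');W=cloud(t);S=cloud(s)
# camera box top face, from both views
def box(W,c,name,z0):
    hsv=cv2.cvtColor(c,cv2.COLOR_BGR2HSV)
    return W
sub=W[65:165,160:260].reshape(-1,3);col=t['color'][65:165,160:260].reshape(-1,3).astype(int)
subS=S[235:375,290:390].reshape(-1,3);colS=s['color'][235:375,290:390].reshape(-1,3).astype(int)
for n,p,c in(('top',sub,col),('scene',subS,colS)):
    hi=p[:,2]>0.2; m=hi&(c.min(1)>75)
    print(n,hi.sum(),m.sum(),p[hi].min(0),p[hi].max(0))
    # column top
    k=p[:,2]>0.405; print(' coltop',k.sum(),p[k].mean(0) if k.any() else '')
    base=(p[:,2]>0.004)&(p[:,2]<0.04)&(c.max(1)<90)
    b=p[base]; print(' base',base.sum(),(b.min(0)+b.max(0))/2,b.max(0)-b.min(0))
# print top crop grid heights
print('grid z (top) rows 75..140 step4, cols 175..235 step 4')
print((W[75:142:4,178:236:4,2]*1000).round(0))
# pedal
P=W[180:240,250:296]
print('pedal z');print((P[::4,::4,2]*1000).round(0))
for u,v in((256,189),(286,187),(262,236),(291,232),(263,226),(287,223)): print((u,v),W[v,u])
# rack: plate
r=W[165:220,345:446].reshape(-1,3)
k=(r[:,2]>0.008)&(r[:,2]<0.016); q=r[k][:,:2].astype(np.float32)
(cx,cy),(w,h),a=cv2.minAreaRect(q);print('rack',cx,cy,w,h,a,k.sum())
bp=cv2.boxPoints(((cx,cy),(w,h),a));print(bp)
# barrel ridges
o=W[170:220,414:442].reshape(-1,3);k=o[:,2]>0.05;print('long',k.sum(),o[k].min(0),o[k].max(0),o[k].mean(0))
q=o[k][:,:2]; m=q.mean(0);_,_,V=np.linalg.svd(q-m);x=(q-m)@V.T;print(m,V[0],x.min(0),x.max(0), np.percentile(o[k][:,2],[50,95]))
E
```

```text
top 1063 510 [0.6406 0.2981 0.2697] [0.7743 0.3985 0.4169]
 coltop 60 [0.735  0.3734 0.4109]
 base 727 [0.7633 0.4443 0.0217] [0.1635 0.2509 0.0353]
scene 1305 260 [0.6424 0.3023 0.2001] [0.778  0.4019 0.4152]
 coltop 69 [0.7381 0.3783 0.4114]
 base 1665 [0.6068 0.2924 0.022 ] [0.3695 0.2797 0.036 ]
grid z (top) rows 75..140 step4, cols 175..235 step 4
[[  4.  -3.   1.  -3.  -4.   2.   1.  -3.  -1.  -1.   6.  -1.  -0.   3.
    3.]
 [ -1.   2. 411.   0.   1.   1.   1.   1.   4.   1.   2.  -2.  -4.   2.
    2.]
 [  5. 416. 411.   0.  -3.  -2.   0.   1.  -0.  -0.  -1.  -5.  -4.   1.
   -6.]
 [ -2.   4. 406. 393.   3.  -4.   1.   1.  -1.  -5. -10.   0.  -1.  -1.
    3.]
 [  1.   3. 375. 378. 364.  -1.   1.   0.   2. 293.  -0.   4.   1.  -2.
    3.]
 [ -1.   1.  -1. 355. 350. 299. 297.  -1. 288. 279. 284.  -1.  -2.   3.
   -1.]
 [  1.   2.   6. 297. 333. 320. 297. 295.   1.   1.   0.  -3.  -2.   0.
   -3.]
 [ -4.   5.  -6. 295. 296. 302. 296. 296.  -3.  -5.   1.   5.   5.   0.
    1.]
 [ -0.  -0.  -2.   2. 296. 296. 320. 334. 331.  -5.  -3.   2.   1.  -1.
    3.]
 [ -1.  -0.   1.  -1.   7
[... 1252 characters left out ...]
. 50. 52. 52. 51. 53. 50. 17. -1.]
 [ 4.  2. -0. 22. 53. 10. 12.  8. 11.  9. 10. -3.]
 [-1.  3.  1.  6. -0.  1.  0. -5.  0.  4. -1. -2.]]
(256, 189) [0.5639 0.2612 0.0034]
(286, 187) [ 0.5718  0.1693 -0.0028]
(262, 236) [0.4194 0.2394 0.0056]
(291, 232) [0.4317 0.1514 0.0106]
(263, 226) [0.4463 0.2326 0.0455]
(287, 223) [0.4589 0.1639 0.01  ]
rack 0.5671662092208862 -0.16435766220092773 0.2853506803512573 0.15592145919799805 85.6522216796875 2097
[[ 0.4786 -0.3007]
 [ 0.6341 -0.3125]
 [ 0.6557 -0.028 ]
 [ 0.5002 -0.0162]]
long 275 [ 0.4925 -0.2686  0.05  ] [ 0.5857 -0.2345  0.0668] [ 0.5394 -0.251   0.0572]
[ 0.5394 -0.251 ] [-0.9907  0.1364] [-0.0476 -0.0144] [0.0468 0.0152] [0.0571 0.063 ]
```

```bash
cat >> h.py <<'E'
def ray(d,u,v,z):
    K=d['camera_matrix'];p=cv2.undistortPoints(np.array([[[u,v]]],float),K,np.array([float(d['k1']),0,0,0.]))[0,0]
    T=np.linalg.inv(d['camera_from_world']);r=T[:3,:3]@np.array([p[0],-p[1],-1]);return T[:3,3]+r*(z-T[2,3])/r[2]
E
python3 - <<'E'
from h import *
np.set_printoptions(precision=4,suppress=True)
t=load('top');s=load('scene');W=cloud(t);S=cloud(s)
print('rack');c=[ray(t,345*0+245+x/4,160+y/4,.012) for x,y in((430,37),(792,90),(775,232),(410,178))];c=np.array(c)[:,:2]
print(c,c.mean(0));print([np.linalg.norm(c[i]-c[i-1]) for i in range(4)])
for a,b in((0,1),(3,2)): d=c[b]-c[a];print('yaw',np.arctan2(d[0],-d[1]) , 'x-axis',-np.arctan2(-d[0],-d[1])) 
# long objective ends on ray at z .045 (ends) 
for n,x,y in(('front',735,80),('rear',720,209)): print(n,ray(t,245+x/4,160+y/4,.048))
print('pedal housing (tops)')
for x,y,z in((42,127,.04),(162,110,.04),(187,290,.01),(70,307,.01),(73,288,.052),(168,276,.052),(62,170,.035),(162,158,.035)): print((x,y),ray(t,245+x/4,160+y/4,z))
# box plane
for n,p,c in(('top',W[65:165,160:260].reshape(-1,3),t['color'][65:165,160:260].reshape(-1,3)),('scene',S[235:375,290:390].reshape(-1,3),s['color'][235:375,290:390].reshape(-1,3))):
    c=c.astype(int); m=(p[:,2]>.305)&(p[:,2]<.345)&(c[:,1]-c[:,0]>=0)&(c.min(1)>60)
    q=p[m];print(n,m.sum())
    ax=None
    for _ in range(4):
        o=q.mean(0);_,_,V=np.linalg.svd(q-o);N=V[2]*np.sign(V[2][2]);r=(q-o)@N;q=q[abs(r)<.006]
    print(len(q),o,N,'slope',np.degrees(np.arccos(N[2])),'dir',np.degrees(np.arctan2(N[1],N[0])))
    h=np.array([N[0],N[1],0]);h/=np.linalg.norm(h);X=np.r_[h[:2]*np.cos(np.pi/6),-.5];Y=np.cross([0,0,1],h)
    e=(q-o);print('ext X',np.percentile(e@X,[1,99]),'Y',np.percentile(e@Y,[1,99]))
E
```

```text
rack
[[ 0.6256 -0.0351]
 [ 0.5858 -0.3107]
 [ 0.4769 -0.2944]
 [ 0.5163 -0.0193]] [ 0.5512 -0.1649]
[np.float64(0.11044755911816485), np.float64(0.2784318777042067), np.float64(0.11016822749899498), np.float64(0.2778628270650127)]
yaw -0.1435007255083096 x-axis -0.1435007255083096
yaw -0.1424899920594843 x-axis -0.1424899920594843
front [ 0.5865 -0.2583  0.048 ]
rear [ 0.4898 -0.2446  0.048 ]
pedal housing (tops)
(42, 127) [0.5494 0.2578 0.04  ]
(162, 110) [0.5628 0.1682 0.04  ]
(187, 290) [0.4302 0.1492 0.01  ]
(70, 307) [0.4169 0.2373 0.01  ]
(73, 288) [0.4282 0.2308 0.052 ]
(168, 276) [0.4374 0.1613 0.052 ]
(62, 170) [0.5177 0.2427 0.035 ]
(162, 158) [0.5272 0.168  0.035 ]
top 137
108 [0.6846 0.338  0.3256] [-0.3505 -0.2648  0.8984] slope 26.056281060463213 dir -142.9234099383253
ext X [-0.025   0.0217] Y [-0.0204  0.0205]
scene 263
95 [0.7002 0.3504 0.3233] [0.1023 0.0491 0.9935] slope 6.515820865280621 dir 25.654460928353284
ext X [-0.0239  0.0218] Y [-0.0221  0.023 ]
```

```bash
python3 - <<'E'
from h import *
np.set_printoptions(precision=4,suppress=True)
t=load('top');s=load('scene');W=cloud(t);S=cloud(s)
print('base',ray(t,160+245/4,65+278/4,.018),ray(s,290+205/4,235+455/4,.018))
print('coltop',ray(t,160+100/4,65+70/4,.412),ray(s,290+230/4,235+90/4,.412))
bx=np.array([.6934,.3446,.3065]);h=np.array([-.803,-.596,0]);h/=np.linalg.norm(h);X=np.r_[h[:2]*np.cos(np.pi/6),-.5];Y=np.cross([0,0,1],X);Y/=np.linalg.norm(Y);Z=np.cross(X,Y)
B=np.stack([X,Y,Z])
for n,I,d,sl in(('top',W,t,np.s_[65:165,160:260]),('scene',S,s,np.s_[235:375,290:390])):
    p=I[sl].reshape(-1,3);c=d['color'][sl].reshape(-1,3).astype(int);m=p[:,2]>.26
    q=(p-bx)@B.T; m&=(abs(q[:,1])<.03)&(q[:,0]>-.03)
    for a in np.arange(-.03,.08,.005):
        k=m&(q[:,0]>=a)&(q[:,0]<a+.005)
        if k.sum():print(n,round(a,3),k.sum(),'y',q[k,1].min(),q[k,1].max(),'z',np.median(q[k,2]),'col',np.median(c[k].mean(1)))
# image predicted edges: lens front top rim for lengths
K=t['camera_matrix']
def proj(d,P):
    p=d['camera_from_world']@np.r_[P,1];q=p[:3]*[1,-1,-1];o=cv2.projectPoints(q[None],np.zeros(3),np.zeros(3),d['camera_matrix'],np.array([float(d['k1']),0,0,0.]))[0][0,0];return o
for nm,v in(('rear top',(-.025,0,.022)),('front top',(.025,0,.022)),('L10',(.035,0,.021)),('L20',(.045,0,.021)),('L30',(.055,0,.021)),('boxFL',(.025,.022,.022)),('boxFR',(.025,-.022,.022)),('boxRL',(-.025,.022,.022)),('boxRR',(-.025,-.022,.022))):
    o=proj(t,bx+np.array(v)@B);print(nm,(o-[160,65])*4)
E
```

```text
base [0.7318 0.3708 0.018 ] [0.7396 0.3821 0.018 ]
coltop [0.7353 0.373  0.412 ] [0.7368 0.377  0.412 ]
top -0.03 66 y -0.017349989897394447 0.029220333192672605 z -0.023359235242489666 col 68.5
top -0.025 52 y -0.020133969850342263 0.0209569377379813 z 0.020977336261715808 col 123.83333333333334
top -0.02 39 y -0.0210517260514488 0.02205013009235779 z 0.022208462551106548 col 123.33333333333333
top -0.015 41 y -0.02056189677015 0.022623904667021418 z 0.02304067938923499 col 123.0
top -0.01 40 y -0.020926975064476504 0.02229072535895484 z 0.022643145347244834 col 122.0
top -0.005 40 y -0.02039803704208873 0.020957568143545054 z 0.023158273904933618 col 121.66666666666667
top 0.0 39 y -0.021281298410811736 0.022144232650468124 z 0.02173560544232383 col 121.66666666666667
top 0.005 38 y -0.02078614562122004 0.021268540297165503 z 0.022058130349583045 col 121.0
top 0.01 38 y -0.021177033927845725 0.02184233491494089 z 0.02224262449002279 col 120.66666666666667
top 0.015 38 y -0.020678552605335306 0.02097892302192893 z 0.021572801876071267 col 119.66666666666667
top 0.02 29 y -0.02014766
[... 1811 characters left out ...]
007150901420879191 z 0.01713811940583607 col 60.333333333333336
scene 0.035 6 y -0.010678652315711532 0.0027965808874220654 z 0.018127361231781068 col 33.16666666666667
scene 0.04 28 y -0.017749406711640665 0.013883811635624231 z 0.016555906296147886 col 31.5
scene 0.045 23 y -0.0201927980868605 0.015992274594596182 z 0.01838032965769477 col 35.666666666666664
scene 0.05 10 y -0.015475912818025805 0.01609220356457351 z 0.017783797005635437 col 49.83333333333333
rear top [169.2013 173.1671]
front top [219.4004 242.6399]
L10 [229.0493 256.0119]
L20 [238.7883 269.4916]
L30 [248.4563 282.8736]
boxFL [249.1424 221.9338]
boxFR [189.5655 263.4055]
boxRL [199.5729 152.1819]
boxRR [138.7325 194.2131]
```

The camera geometry is consistent: box 44 mm wide, slope 30°, lens front 54 mm ahead of the box centre. Next, the move helper.

```bash
cat >> h.py <<'E'
np.set_printoptions(precision=4,suppress=True)
X=np.array([-.6955,-.5162,-.5]);EYE=np.array([.6558,.3167,.2795])
PAD=np.array([.4475,.1975,.049]);LONG=np.array([.538,-.252,.045])
def st():
    s=telemetry.get_state();return s,np.array(s['tool_pos']),R.from_quat(s['ee_rot'])
def frame(x,y): return R.from_matrix(np.stack([x,y,np.cross(x,y)],1))
def delta(p,Rt):
    s,p0,R0=st();print('t',s['time'],'shift mm',(R0.inv().apply(np.array(p)-p0)*1000).round(1),'rotvec',(R0.inv()*Rt).as_rotvec().round(4),'q',s['qpos'])
def down(yawy): return frame(np.array([0,0,-1.]),np.array([np.cos(yawy),np.sin(yawy),0]))
E
python3 - <<'E'
from h import *
s,p,r=st();print(r.as_matrix())
y0=np.arctan2(r.as_matrix()[1,1],r.as_matrix()[0,1]);print('yaw y',y0)
delta(PAD+[0,0,.04],down(y0))
delta(PAD+[0,0,.04],down(.15+np.pi/2));delta(PAD+[0,0,.04],down(.15-np.pi/2))
E
```

```text
[[-0.0005  0.3162  0.9487]
 [-0.001   0.9487 -0.3162]
 [-1.     -0.0011 -0.0001]]
yaw y 1.2490257812382015
t 0.1 shift mm [ 142.  -220.7  362.1] rotvec [-0.     -0.0001  0.0011] q [ 1.0964  0.2591  0.0209  1.3337 -0.      1.4182]
t 0.1 shift mm [ 142.  -220.7  362.1] rotvec [-0.4718 -0.0004  0.0011] q [ 1.0964  0.2591  0.0209  1.3337 -0.      1.4182]
t 0.1 shift mm [ 142.  -220.7  362.1] rotvec [2.6698 0.0015 0.0006] q [ 1.0964  0.2591  0.0209  1.3337 -0.      1.4182]
```

```bash
python3 -m pendant '[[-1,[0,-25,40],[0,0,0]],[-1,[0,-50,80],[0,0,0]],[-1,[0,-75,124],[0,0,0]],[-1,[20,-103,169],[0,0,0]],[-1,[45,-131,215],[0,0,0]],[-1,[70,-159,261],[0,0,0]],[-1,[95,-187,307],[0,0,0]],[-1,[120,-210,345],[0,0,0]],[-1,[142,-221,362],[0,0,0]],[-1,[142,-221,362],[0,0,0]]]' 60; python3 - <<'E'
from h import *
d=grab('top');cv2.imwrite('pics/p1.png',cv2.resize(d['color'][150:270,220:340],(600,600),interpolation=3))
s,p,r=st();print(p,s['ft_force'],s['finger_gap']);delta(PAD,down(1.249))
E
```

```text
time: 1.35
tool_pos: [0.4471, 0.1963, 0.0876]
ee_rot: [0.114, 0.699, -0.115, 0.697]
ft_force: [0.3, -0.9, -0.4]
finger_gap: -0.0001
[0.4471 0.1972 0.0887] [0.5825 0.7693 1.0823] 3.361044213715132e-05
t 1.4 shift mm [39.7  0.5  0.4] rotvec [-0.0015 -0.0019  0.001 ] q [ 0.2433  0.2454 -0.3801  0.9473  0.0002  0.5666]
```

View pics/p1.png

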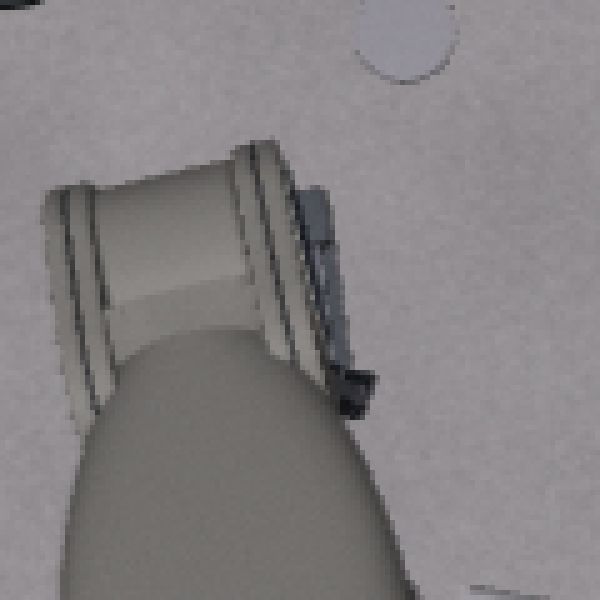

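The arm hides the pad from the top, so I'll press by position and watch the force.

```bash
python3 -m pendant '[[-1,[15,0,0],[0,0,0]],[-1,[30,0,0],[0,0,0]],[-1,[38,0,0],[0,0,0]],[-1,[42,0,0],[0,0,0]],[-1,[46,0,0],[0,0,0]],[-1,[50,0,0],[0,0,0]],[-1,[52,0,0],[0,0,0]],[-1,[54,0,0],[0,0,0]],[-1,[55,0,0],[0,0,0]],[-1,[55,0,0],[0,0,0]]]'; python3 -c "
from h import *
s,p,r=st();print(p,s['ft_force'])"
```

```text
time: 2.65
tool_pos: [0.4469, 0.1978, 0.0346]
ee_rot: [0.113, 0.698, -0.113, 0.698]
ft_force: [-4.7, 1.9, 7.0]
finger_gap: -0.0003
[0.4469 0.1978 0.0346] [-4.7153  1.8924  7.0098]
```

```bash
python3 -m pendant '[[-1,[0.5,0,0],[0,0,0]],[-1,[1,0,0],[0,0,0]],[-1,[1.5,0,0],[0,0,0]],[-1,[2,0,0],[0,0,0]],[-1,[2.5,0,0],[0,0,0]],[-1,[2.5,0,0],[0,0,0]],[-1,[2.5,0,0],[0,0,0]],[-1,[2.5,0,0],[0,0,0]],[-1,[2.5,0,0],[0,0,0]],[-1,[2.5,0,0],[0,0,0]]]'; python3 - <<'E'
from h import *
d=grab('scene');cv2.imwrite('pics/p2.png',cv2.resize(d['color'][200:300,290:410],(720,600),interpolation=3))
E
```

```text
time: 3.9
tool_pos: [0.4468, 0.1978, 0.0327]
ee_rot: [0.113, 0.698, -0.113, 0.698]
ft_force: [-7.7, 0.2, 16.0]
finger_gap: 0.0001
```

View pics/p2.png

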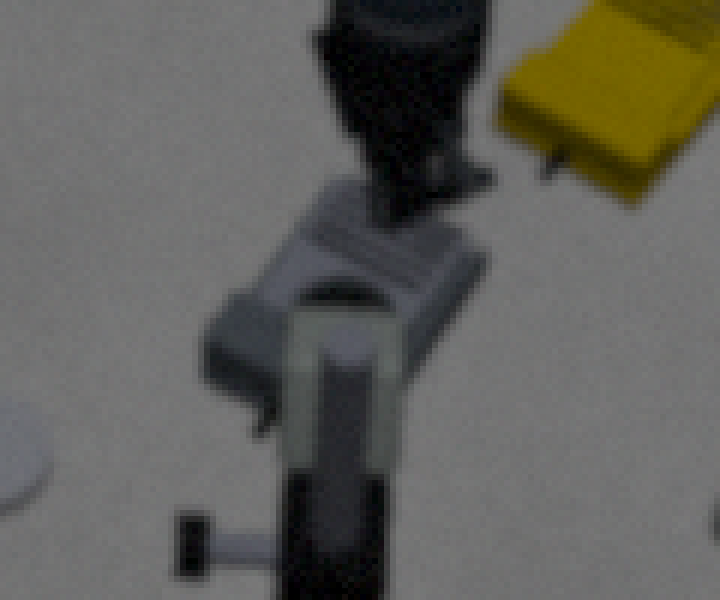

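The fingertips are on the ribbed free end, on the centreline at about (395,220) in the crop. The force went from 7 to 16 N over the last 2 mm, so the stop is reached. One more millimetre for certainty, then up.

```bash
python3 -m pendant '[[-1,[0.5,0,0],[0,0,0]],[-1,[1,0,0],[0,0,0]],[-1,[1,0,0],[0,0,0]],[-1,[1,0,0],[0,0,0]],[-1,[-8,0,0],[0,0,0]],[-1,[-25,0,0],[0,0,0]],[-1,[-60,0,0],[0,0,0]],[-1,[-100,0,0],[0,0,0]],[-1,[-120,0,0],[0,0,0]],[-1,[-120,0,0],[0,0,0]]]'; python3 - <<'E'
from h import *
delta(LONG+[0,0,.105],down(np.pi/2-.143)); delta(LONG+[0,0,-.019],down(np.pi/2-.143))
E
```

```text
time: 5.2
tool_pos: [0.4485, 0.1978, 0.1531]
ee_rot: [0.114, 0.697, -0.113, 0.699]
ft_force: [0.4, 0.8, -0.7]
finger_gap: -0.0001
t 5.2 shift mm [   3.1 -398.4  227.2] rotvec [-0.1789  0.0031 -0.0015] q [ 0.2441  0.1929 -0.2705  1.104  -0.0001  0.566 ]
t 5.2 shift mm [ 127.1 -398.6  226.9] rotvec [-0.1789  0.0031 -0.0015] q [ 0.2441  0.1929 -0.2705  1.104  -0.0001  0.566 ]
```

```bash
python3 -m pendant '[[-1,[0,-45,25],[-0.02,0,0]],[-1,[0,-95,52],[-0.04,0,0]],[-1,[0,-145,80],[-0.06,0,0]],[0,[0,-195,110],[-0.09,0,0]],[0.4,[0,-245,138],[-0.12,0,0]],[0.4,[0,-295,167],[-0.15,0,0]],[0.4,[2,-345,197],[-0.179,0,0]],[0.4,[3,-385,219],[-0.179,0,0]],[0.4,[3,-399,227],[-0.179,0,0]],[0.4,[3,-399,227],[-0.179,0,0]]]'; python3 - <<'E'
from h import *
delta(LONG+[0,0,-.019],down(np.pi/2-.143)); print(telemetry.get_state()['finger_gap'])
d=grab('scene');cv2.imwrite('pics/p3.png',cv2.convertScaleAbs(cv2.resize(d['color'][130:250,180:310],(650,600),interpolation=3),alpha=1.6))
W=cloud(d)[155:245,195:295].reshape(-1,3);k=(W[:,2]>.05)&(W[:,2]<.07);print(W[k].mean(0))
E
```

```text
time: 6.45
tool_pos: [0.5362, -0.253, 0.1475]
ee_rot: [0.051, 0.706, -0.051, 0.705]
ft_force: [-0.7, -0.1, 0.7]
finger_gap: 0.0596
t 6.45 shift mm [121.5   1.2   1.8] rotvec [-0.0012 -0.0017 -0.0009] q [-0.5824  0.3671 -0.0362  1.1695  0.0001 -0.4382]
0.05960498431012522
[ 0.5536 -0.1705  0.0569]
```

View pics/p3.png

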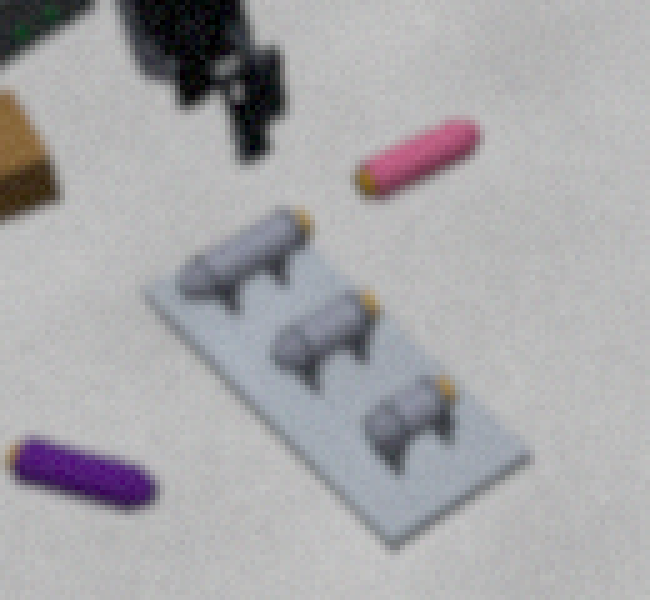

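The long objective lies free in its cradle, centred at about crop (250,250), with open fingers above it. A quick cross-check from this second camera, then descend.

```bash
python3 - <<'E'
from h import *
d=load('scene');W=cloud(d)
print(ray(d,180+250/5,130+250/5,.05))
W=W[170:192,213:246].reshape(-1,3);q=W[(W[:,2]>.036)&(W[:,2]<.07)];h=np.array([np.cos(-.143),np.sin(-.143)]);x=(q[:,:2]-LONG[:2])@h;y=(q[:,:2]-LONG[:2])@[-h[1],h[0]]
k=abs(y)<.02;print(k.sum(),x[k].min(),x[k].max(),np.percentile(y[k],[1,50,99]),q[k,2].max())
E
python3 -m pendant '[[0.4,[20,0,1],[0,0,0]],[0.4,[40,1,2],[0,0,0]],[0.4,[60,1,2],[0,0,0]],[0.4,[75,1,2],[0,0,0]],[0.4,[80,1,2],[0,0,0]],[0.4,[80,1,2],[0,0,0]],[0.4,[80,1,2],[0,0,0]],[0.4,[80,1,2],[0,0,0]],[0.4,[80,1,2],[0,0,0]],[0.4,[80,1,2],[0,0,0]]]'
```

```text
[ 0.5372 -0.2457  0.05  ]
253 -0.047544762827857495 0.0512477036616 [-0.0096  0.0095  0.0189] 0.06607185034178209
time: 7.75
tool_pos: [0.5388, -0.2521, 0.0689]
ee_rot: [0.05, 0.705, -0.051, 0.705]
ft_force: [-0.1, -0.8, 0.6]
finger_gap: 0.0601
```

```bash
python3 -m pendant '[[0.4,[12,0,0],[0,0,0]],[0.4,[24,0,0],[0,0,0]],[0.4,[36,0,0],[0,0,0]],[0.4,[42,0,0],[0,0,0]],[0.4,[42,0,0],[0,0,0]],[-0.1,[42,0,0],[0,0,0]],[-0.3,[42,0,0],[0,0,0]],[-1,[42,0,0],[0,0,0]],[-1,[42,0,0],[0,0,0]],[-1,[42,0,0],[0,0,0]]]' 60
```

```text
time: 9.0
tool_pos: [0.5391, -0.251, 0.0275]
ee_rot: [0.051, 0.705, -0.05, 0.706]
ft_force: [0.7, 5.5, 3.6]
finger_gap: 0.028
```

```bash
python3 -m pendant '[[-1,[0,0,0],[0,0,0]],[-1,[-5,0,0],[0,0,0]],[-1,[-15,0,0],[0,0,0]],[-1,[-30,0,0],[0,0,0]],[-1,[-50,0,0],[0,0,0]],[-1,[-75,0,0],[0,0,0]],[-1,[-100,0,0],[0,0,0]],[-1,[-125,0,0],[0,0,0]],[-1,[-150,0,0],[0,0,0]],[-1,[-150,0,0],[0,0,0]]]' 80; python3 - <<'E'
from h import *
d=grab('scene');cv2.imwrite('pics/p4.png',cv2.convertScaleAbs(cv2.resize(d['color'][90:240,180:330],(600,600),interpolation=3),alpha=1.6))
f=-X; y=np.array([-f[1],f[0],0]);y/=np.linalg.norm(y); x=-np.cross(f,y); 
Rt=frame(x,y); C=EYE+.148*X; print(C,x,y,'TCP',C+.019*x)
s,p,r=st();print(s['finger_gap'],s['ft_force'])
delta(C+.019*x,Rt)
# waypoint: yaw only
yw=np.arctan2(y[1],y[0]);delta([C[0]-.03,C[1]-.03,.2],down(yw))
E
```

```text
time: 10.25
tool_pos: [0.5395, -0.2526, 0.1794]
ee_rot: [0.05, 0.704, -0.051, 0.707]
ft_force: [0.1, -0.9, -2.1]
finger_gap: 0.0277
[0.5529 0.2403 0.2055] [ 0.4015  0.298  -0.8661] [-0.596  0.803  0.   ] TCP [0.5605 0.246  0.189 ]
0.028242378375036393 [-0.442  -0.5906 -2.0691]
t 10.3 shift mm [-11.9 496.2 -49.6] rotvec [-0.7627 -0.4951  0.2059] q [-0.5786  0.3531  0.0213  1.237  -0.0001 -0.4357]
t 10.3 shift mm [-22.9 455.5 -81.8] rotvec [-0.7814  0.0013  0.0015] q [-0.5786  0.3531  0.0213  1.237  -0.0001 -0.4357]
```

View pics/p4.png

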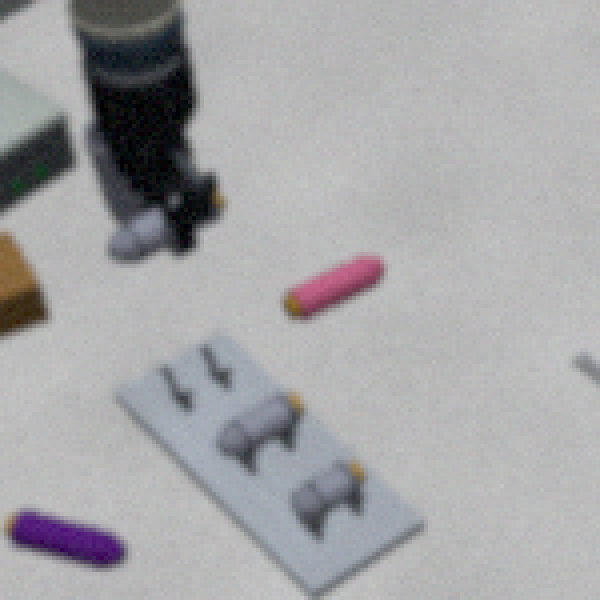

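The objective is lifted and level, its cradle is empty, and the neighbours are in place. Swinging over, short of the camera.

```bash
python3 -m pendant '[[-1,[-5,30,0],[-0.05,0,0]],[-1,[-10,80,-5],[-0.13,0,0]],[-1,[-15,130,-12],[-0.22,0,0]],[-1,[-20,180,-22],[-0.32,0,0]],[-1,[-23,230,-33],[-0.42,0,0]],[-1,[-23,280,-45],[-0.52,0,0]],[-1,[-23,330,-57],[-0.62,0,0]],[-1,[-23,380,-69],[-0.71,0,0]],[-1,[-23,425,-77],[-0.76,0,0]],[-1,[-23,455,-82],[-0.781,0,0]]]'; python3 - <<'E'
from h import *
f=-X; y=np.array([-f[1],f[0],0]);y/=np.linalg.norm(y); x=-np.cross(f,y); C=EYE+.148*X
delta(C+.019*x,frame(x,y))
E
```

```text
time: 11.55
tool_pos: [0.5214, 0.2119, 0.1985]
ee_rot: [-0.223, 0.672, 0.223, 0.67]
ft_force: [0.5, -0.6, -1.8]
finger_gap: 0.028
t 11.55 shift mm [ 9.4  3.9 51.7] rotvec [ 0.0019 -0.5252 -0.0014] q [ 0.2369  0.2926 -0.0142  1.2657  0.0001 -0.4038]
```

```bash
python3 -m pendant '[[-1,[0,0,0],[0,-0.06,0]],[-1,[0,0,0],[0,-0.13,0]],[-1,[2,1,5],[0,-0.21,0]],[-1,[3,2,12],[0,-0.3,0]],[-1,[5,3,22],[0,-0.39,0]],[-1,[7,4,32],[0,-0.46,0]],[-1,[8,4,42],[0,-0.51,0]],[-1,[9,4,49],[0,-0.525,0]],[-1,[9,4,52],[0,-0.525,0]],[-1,[9,4,52],[0,-0.525,0]]]'; python3 - <<'E'
from h import *
f=-X; y=np.array([-f[1],f[0],0]);y/=np.linalg.norm(y); x=-np.cross(f,y); C=EYE+.148*X
delta(C+.019*x,frame(x,y))
t=grab('top');s=grab('scene')
a=cv2.resize(t['color'][80:200,180:300],(400,400),interpolation=3);b=cv2.resize(s['color'][180:300,290:410],(400,400),interpolation=3)
cv2.imwrite('pics/p5.png',cv2.convertScaleAbs(np.hstack([a,b]),alpha=1.6))
E
```

```text
time: 12.8
tool_pos: [0.5619, 0.2444, 0.1906]
ee_rot: [-0.157, 0.475, 0.272, 0.822]
ft_force: [0.5, 0.0, -2.3]
finger_gap: 0.0279
t 12.8 shift mm [ 1.2  2.1 -0.9] rotvec [-0.0001  0.0006  0.    ] q [ 0.1604  0.0959 -0.4266  0.5742  0.2323 -0.4215]
```

View pics/p5.png

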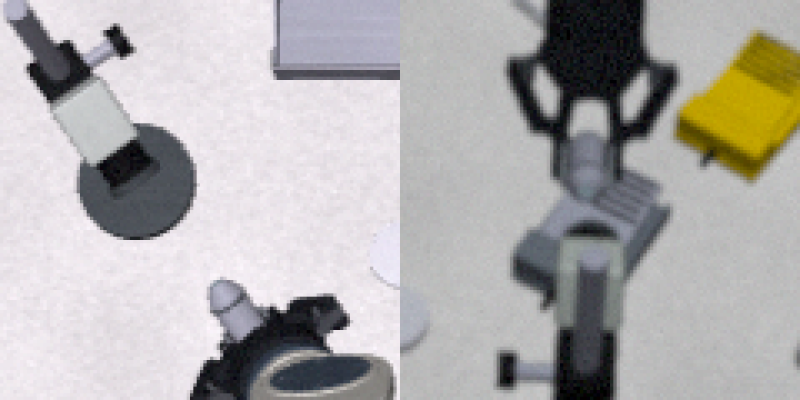

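It is held with its tapered front towards the camera lens: top crop at about (222,292), scene crop at about (583,190). I'll measure the objective in the camera_eye frame.

```bash
python3 - <<'E'
from h import *
from scipy.optimize import least_squares
Y=np.cross([0,0,1],X);Y/=np.linalg.norm(Y);B=np.stack([X,Y,np.cross(X,Y)])
for n,sl in(('top',np.s_[160:185,238:265]),('scene',np.s_[215:242,332:368])):
    d=load(n);W=cloud(d)[sl].reshape(-1,3);c=d['color'][sl].reshape(-1,3).astype(int).mean(1)
    q=(W-EYE)@B.T;m=(q[:,0]>.09)&(q[:,0]<.2)&(np.hypot(q[:,1],q[:,2])<.04)&(c>(55 if n=='top' else 40))
    q=q[m];print(n,len(q),'x',np.sort(q[:,0])[:8])
    for a in np.arange(.09,.16,.01):
        k=(q[:,0]>=a)&(q[:,0]<a+.01)
        if k.sum()>3:print(round(a,2),k.sum(),'y',np.percentile(q[k,1],[2,50,98]),'z',np.percentile(q[k,2],[5,50,95]))
    k=(q[:,0]>.114)&(q[:,0]<.14)
    if k.sum()>15:
        f=lambda p:np.hypot(q[k,1]-p[0]-p[2]*(q[k,0]-.12),q[k,2]-p[1]-p[3]*(q[k,0]-.12))-.015
        r=least_squares(f,[0,0,0,0],loss='soft_l1',f_scale=.002);print('axis at x=.12 y,z',r.x[:2],'slopes',r.x[2:])
E
```

```text
top 199 x [0.0971 0.0977 0.098  0.0983 0.0986 0.0988 0.0988 0.0988]
0.09 10 y [-0.0032  0.0027  0.009 ] z [-0.0031  0.004   0.0092]
0.1 43 y [-0.0082  0.0028  0.015 ] z [0.0023 0.0093 0.0164]
0.11 41 y [-0.0106  0.003   0.017 ] z [0.0064 0.0134 0.0164]
0.12 43 y [-0.0109  0.0026  0.0173] z [0.006  0.0137 0.0181]
0.13 54 y [-0.0157  0.002   0.0213] z [-0.0038  0.0122  0.0188]
0.14 8 y [-0.0187  0.0024  0.0287] z [-0.0092  0.0093  0.0134]
axis at x=.12 y,z [0.0031 0.0005] slopes [-0.007   0.0071]
scene 328 x [0.0922 0.0928 0.0933 0.0946 0.0948 0.0949 0.095  0.0953]
0.09 32 y [-0.0062  0.0003  0.0085] z [-0.006   0.0011  0.0087]
0.1 63 y [-0.0121  0.0024  0.0147] z [-0.0081  0.0065  0.0139]
0.11 26 y [-0.0125  0.003   0.0152] z [0.002  0.0104 0.0145]
0.12 19 y [-0.0114  0.0006  0.0154] z [0.0058 0.0132 0.0151]
0.13 89 y [-0.0251  0.0106  0.0286] z [-0.01    0.0093  0.0263]
0.14 43 y [-0.0274  0.0005  0.0283] z [-0.0149  0.0101  0.0201]
0.15 19 y [-0.0139  0.0005  0.0153] z [0.0045 0.014  0.0206]
0.16 17 y [-0.0128  0.0007  0.0133] z [0.0062 0.0129 0.0161]
axis at x=.12 y,z [ 0.001  -0.0006] slopes [0.0827 0.268 ]
```

Front lens at about (0.098, +0.003, 0.000) m with an axis error near 0.6°, well within tolerance. Settle, then hand in.

```bash
python3 -m pendant '[[-1,[0,0,0],[0,0,0]],[-1,[0,0,0],[0,0,0]],[-1,[0,0,0],[0,0,0]],[-1,[0,0,0],[0,0,0]],[-1,[0,0,0],[0,0,0]],[-1,[0,0,0],[0,0,0]],[-1,[0,0,0],[0,0,0]],[-1,[0,0,0],[0,0,0]],[-1,[0,0,0],[0,0,0]],[-1,[0,0,0],[0,0,0]]]'; python3 - <<'E'
from h import *
s,p,r=st();print(abs(s['qvel']).max(),s['finger_gap'])
d=grab('scene');W=cloud(d)[225:262,325:372].reshape(-1,3);u=np.array([.989,.148]);q=W[:,:2]-PAD[:2];k=(abs(q@u)<.015)&(abs(q@[-u[1],u[0]])<.03)&(W[:,2]<.08);print('pedal pad z',np.median(W[k,2]),k.sum())
if k.sum()<10 or np.median(W[k,2])>.043: print(manip.finish_job())
E
```

```text
time: 14.15
tool_pos: [0.5617, 0.2442, 0.1908]
ee_rot: [-0.157, 0.474, 0.272, 0.823]
ft_force: [0.1, 0.4, -2.4]
finger_gap: 0.028
0.0013034689343935698 0.027965761259289772
pedal pad z 0.048673921081630045 83
the job is handed in; nothing more can be done
None
```

I pressed the grey pedal to its stop and let it up. Then I lifted the longest objective from the outer cradle at the rack's -y end and held it in front of the inspection camera. I handed the job in at about 14 s; it returned no verdict.

- **Pedal:** the force jumped from 7 to 16 N at about 33 mm height, which fits the stop, and I pressed 1 mm further. Before hand-in the pad measured 48.7 mm high, so it is fully up.
- **Objective position:** the top camera put the front lens about 98 mm along the line of sight, 3 mm to the side and 0 mm up or down. The axis was off by about 0.6°.
- **Second camera:** the scene camera agreed on position, with the front at 92–95 mm. Its tilt estimate disagreed (a slope of about 0.27). I put that down to finger pixels in the fit and did not use it.
- **Grip:** the finger gap stayed at 28 mm, 2 mm under the barrel's nominal 30 mm. The wrist carried about 2.4 N and the arm was at rest.
- **Other items:** the neighbouring objectives looked undisturbed after the lift. I saw nothing touch the dish or the bottle but did not measure either again.

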